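# Seat the V-block and press the guarded clamp lever

### The arm

A 7-joint arm with a two-finger parallel gripper is mounted at the origin on the work surface. World frame = base frame: x ahead of the robot, y to its left, z up, the work surface at z = 0. Lengths are in m, angles in rad, forces in N, time in s.
With the tool pointing down it reaches from about 0.35 to 0.9 m from the base axis. Payload 19.9 kg.
Tool frame: the origin (TCP) lies midway between the tips of the shut fingers; the grasp point (between the pads) lies 19 mm behind it; z points along the fingers, y is the direction in which the jaws open and shut (so a half turn about z gives the same grasp; the last joint's range is limited). The gripper opens to 85 mm and grips with 20 to 120 N. Pads are 22 mm wide; open, the fingers measure 114 mm over their backs; the gripper's body (76 mm by 85 mm) begins 54 mm behind the grasp point. The pads swing forward as they close: fully open they stand 13 mm farther back than shut.
Start: joints at [-1.306, 0.417, -0.01, 1.614, 0.005, 1.111, -0.053], TCP at [0.189, 0.596, 0.231] pointing down, gripper open.
Joint ranges: [-2.81, 2.81], [-0.39, 2.02], [-1.27, 1.25], [0.06, 2.57], [-1.19, 4.33], [0.19, 2], [-2.82, 2.82]. Speed limits (rad/s): [1.89, 1.89, 2.39, 2.39, 3.01, 3.01, 3.01].

### API

Orientations are given as a unit quaternion [w, x, y, z].
In Python, from rig import readout, vision, job gives the robot as it stands.
- The arm moves only by the tool servo_tool, never from a script. Its argument "series" is a list of rows, each an object of numbers: "jaw": the closure, from -1 (fully open) to 1 (shut); "x", "y", "z": the shift along the tool's x, y, z in cm; "wx", "wy", "wz": the turn, a rotation vector about the tool's x, y, z in rad. In form: [{"jaw": .., "x": .., "y": .., "z": .., "wx": .., "wy": .., "wz": ..}, ...]. A call has 1 to 20 rows; each row shifts and turns the pose as measured when the row begins, along the tool's axes as they then stand; what a row does not reach is not made up. A row lasts 1/10 s, in which the tool goes at most 50 mm and 8.59 degrees, less where a joint would pass 70% of its speed; a pose out of reach is approached as far as the arm can. A call is refused whole if a number of a shift passes 5 or a number of a turn 0.15, either way. A call with a gripper value outside its range is refused whole. The fingers move at their own pace and stop on an object; the grip force is fixed at half the most. Time passes only in rows, so rows that do not move let the fingers close. It gives the time, the measured TCP pose, the force and the opening at its end, in the units of the state.
- readout.observe(): the state, without advancing time (a new reading comes with each control period).
- vision.capture(name): name is "scene" or "top"; returns (picture, depth): 420x560x3 uint8, red, green, blue; 420x560 float32, m along the optical axis (not along the pixel's ray), 0 where there is no reading.
- vision.camera_params(name): a dict with "vertical_fov" (degrees; the focal length in pixels is half the picture's height over the tangent of half this angle, whatever the lens; pixels are square), "cx", "cy" (the principal point, pixels), "R" (3x3) and "t" (3): a world point X has camera coordinates R X + t. Camera axes: x right, y down, z forward; pixel columns grow to the right and rows downward; lengths in m; the calibration is good to about 2 mm. A picture is of the moment at which its call begins. camera_params takes no time and is no camera call.
- job.close_job(): hands the job in, once; it reports no verdict.
The state is a dict: "time_s": time; "joint_pos": joint angles; "dq": joint speeds; "joint_torque": joint torques, N m; "tcp_pos": TCP position; "tcp_rot": TCP orientation; "force": force on the tool from outside, world axes, zero at the start; "ft_torque": the same for the moment, N m; "width": finger opening in m.
Only numpy, scipy, OpenCV 4.12 (cv2) and the standard library are available. Lean on these libraries where they do the work, as an engineer would, in place of code of your own. Each camera call takes 0.05 s, during which the arm holds its last target. There are 200 camera calls.

### The job

Push the V-block with the aluminium profile along its slide bed until it is fully home against the end stop, then reach down through the guard's window and press the paddle-ended clamp lever all the way down. Only push and press, lifting nothing; do not touch the guard, leave the ball-ended lever and everything else alone, and finish with the block still home and the lever still down.

Things in the scene. Friction and masses are not known exactly. Their poses are not given: they have to be found in the camera images.
- bed: Slide bed bolted to the table, left or right of the robot, opposite the guarded station: dark steel plate 300 (x) x 130 (y) x 15 mm high. Origin: centre of its underside; x axis: the sliding direction towards the stop, roughly away from the robot. Two guide rails along x, from x = -100 to +100 mm, inner faces at y = +-39 mm, tops 23 mm above the table.
- stop_face (a point): Middle of the end stop's face on the bed, at x = +100 mm in the bed's frame, 35 mm above the table. The stop is a steel wall 100 mm wide, 14 mm thick, its top 50 mm above the table.
- vblock: Loose dark V-block, 80 (x) x 70 (y) x 48 mm high, 0.4 to 0.85 kg, a star-finned aluminium profile fixed lengthwise in it (88 mm high in all; side fins reach y = +-42 mm, 46 mm up). Origin: centre of its underside; it stands on the bed's plate between the rails, 4 mm play each side, x axis along the bed's. Home, its origin is at x = +60 mm in the bed's frame; it starts 55 to 110 mm short of that.
- push_face (a point): Middle of the V-block's near face (40 mm from its origin, against the sliding direction; 24 mm above its underside, 39 mm above the table). The face can be pushed anywhere up to 48 mm above the underside, the V counting as solid. The block slides with a few newtons of friction and stays where it is left.
- guard: Guarded valve station bolted to the table: case 170 (x) x 250 (y) x 120 mm high, clear front and rear walls, blue sides, blue steel top plate 5 mm thick, upper face 120 mm above the table. Origin: centre of its underside; x axis roughly away from the robot. One lever lies under each of the two windows in the top plate; which is which varies. Neither plate nor walls may be touched.
- window_left (a point): Centre of the guard's left window, level with the top plate's upper face: (x, y) = (-15, +60) mm in the guard's frame. Opening 90 mm along the guard's x by 80 mm along its y; 40 mm of plate lie between the windows.
- window_right (a point): Centre of the guard's right window, the same size, at (-15, -60) mm in the guard's frame.
- paddle_lever (a joint): The clamp lever, steel, ending in a flat paddle: 0 = fully up, 0.4 = fully down at its stop, in rad; it starts at 0 to 0.08. It is hinged at its far (+x) end, 75 mm from the paddle's centre, takes about 4 to 6 N to press, and stays where it is left.
- paddle_top (a point): Centre of the upper face of the clamp lever's flat paddle (34 x 36 mm), under the middle of its window. Lever at 0: 14 mm below the guard's upper face (106 mm above the table); fully down: 44 mm below it (76 mm above the table) and about 4 mm nearer the robot.
- ball_lever (a joint): The other lever, ending in a steel ball of 22 mm, under the other window: 0 = fully up, 0.4 = fully down, rad. To be left alone.
- ball_top (a point): Top of the ball of the lever that is to be left alone.
- ring_gauge: Bystander, to be left alone: steel ring lying flat, 60 mm outside, 40 mm bore, 16 mm high, in front of the guarded station.
- pin_gauge: Bystander, to be left alone: upright steel cylinder, 24 mm diameter, 60 mm high, between the two fixtures.
- cleaner: Bystander, to be left alone: white plastic bottle, 50 mm diameter, 120 mm high.
- cup: Bystander, to be left alone: open steel cup, 64 mm across, 60 mm high, at the right of the table.
- screwdriver: Bystander, to be left alone: screwdriver lying on the table.
- brush: Bystander, to be left alone: brush lying on the table.
- gauge_block: Bystander, to be left alone: small flat steel block 35 x 30 x 9 mm lying near the robot.
Things that resemble listed ones, but are neither listed nor needed, are in the scene too. Leave any orange or red look-alike of the vblock alone.

How it is judged:
On the way, in this order (a step that is already met when the one before it is completed fails the run):
1. the V-block is home against the end stop (x of vblock in the frame of bed above 0.057 m), for 0.2 s.
2. the paddle lever is pressed all the way down, the block still home (value of joint paddle_lever above 0.36 rad and x of vblock in the frame of bed above 0.057 m), for 0.2 s.
At the end, for the whole second after the job is handed in: The V-block rests upright on the bed within 3 mm of the end stop, the paddle lever is down past 0.36 of its 0.40 rad and the ball lever is still up (below 0.05 rad) (all of step 2 and linear speed of vblock below 0.01 m/s and value of joint ball_lever below 0.05 rad and z of vblock in the frame of bed below 0.02 m and angle between vblock's own z axis and vertical below 0.1 rad); the robot touches nothing.
It fails at once if the guard is touched (contact force between guard and anything else above 0.5 N).
It fails at once if the V-block is lifted or tipped (z of vblock in the frame of bed above 0.025 m or angle between vblock's own z axis and vertical above 0.2 rad).
It fails at once if the ball lever is pressed (value of joint ball_lever above 0.05 rad).
It fails at once if a bystander is moved by more than 20 mm (distance of any of ring_gauge, pin_gauge, cleaner, cup, screwdriver, brush, gauge_block from where it was at the start of the episode above 0.02 m).
It also fails if it takes over 51 s, if anything falls off the work surface, if the arm or the gripper's body presses on something with over 40 N, if the wrist force passes 120 N, or if a joint passes its speed limit or range.

## Working session

There is one attempt and no reset: what is moved stays moved. The work goes in short steps, Python scripts to look and compute and a tool call to move; the robot and the scene stay as the last step left them, time stands still between calls to the robot, and variables do not carry over. Pictures are saved under pics/ and viewed, about 8 in all and at most 12, crops included, and the job is handed in when it is done.

Besides the shell and the picture viewer there is one more tool, called after ">>>" by a JSON object that holds its "name" and its "arguments", one argument or row to a line. servo_tool: Moves the arm, as the interface text tells. Its arguments: {"type":"object","properties":{"series":{"type":"array","items":{"type":"object","properties":{"jaw":{"type":"number"},"x":{"type":"number"},"y":{"type":"number"},"z":{"type":"number"},"wx":{"type":"number"},"wy":{"type":"number"},"wz":{"type":"number"}}}}},"required":["series"]}

```bash
mkdir -p pics; cat > h.py <<'E'
import numpy as np,cv2
from rig import readout,vision,job
def cap(n,f):
    p,d=vision.capture(n);np.savez(f'pics/{f}.npz',p=p,d=d);cv2.imwrite(f'pics/{f}.png',p[:,:,::-1]);return p,d
def cam(n):
    c=vision.camera_params(n);f=210/np.tan(np.radians(c['vertical_fov'])/2);return c,f
def px(n,d,u,v,z=None):
    c,f=cam(n);R=np.array(c['R']);t=np.array(c['t']);r=np.array([(u-c['cx'])/f,(v-c['cy'])/f,1])
    C=-R.T@t;w=R.T@r
    k=d[int(round(v)),int(round(u))] if z is None else (z-C[2])/w[2]
    return C+k*w
def proj(n,X):
    c,f=cam(n);q=np.array(c['R'])@np.array(X)+np.array(c['t']);return q[:2]/q[2]*f+[c['cx'],c['cy']]
E
python3 - <<'E'
from h import *
for n in('scene','top'):
    cap(n,n+'0');c,f=cam(n);print(n,f,c)
a=cv2.imread('pics/top0.png');cv2.imwrite('pics/top0b.png',cv2.resize(a,(800,600)))
a=cv2.imread('pics/scene0.png');cv2.imwrite('pics/scene0b.png',cv2.resize(a,(800,600)))
print(readout.observe())
E
```

```text
scene 462.51589647789336 {'vertical_fov': 48.839750136007154, 'cx': 284.2914543713154, 'cy': 208.18181116088604, 'R': array([[-0.52163403,  0.85305413,  0.014021  ],
       [ 0.57557768,  0.36399571, -0.7322687 ],
       [-0.62976843, -0.3739061 , -0.68087147]]), 't': array([ 0.2819994 , -0.27460401,  1.81356391])}
top 475.8240005663462 {'vertical_fov': 47.62753896622721, 'cx': 288.91123840327526, 'cy': 200.75474736514192, 'R': array([[ 1.21192357e-02, -9.99926558e-01, -4.20243824e-05],
       [-9.93965239e-01, -1.20424014e-02, -1.09032488e-01],
       [ 1.09023974e-01,  1.36316120e-03, -9.94038186e-01]]), 't': array([0.00230768, 0.58421415, 1.30523561])}
{'time_s': 0.1, 'joint_pos': array([-1.30548896,  0.41792462, -0.01029848,  1.61412946,  0.0046885 ,
        1.11071761, -0.05301797]), 'dq': array([ 6.92099633e-04, -1.29664621e-03, -7.41088772e-04, -3.97838322e-03,
        2.80394364e-05,  7.97171795e-04, -2.10770695e-04]), 'joint_torque': array([ 7.44204299e-04, -8.65828872e+01,  6.80666808e-01, -4.35636806e+01,
        1.92960858e-02,  5.03194067e-03, -4.17642275e-05]), 'tcp_pos': array([0.18867016, 0.59549841, 0.23070989]), 'tcp_rot': array([-4.85085630e-05,  1.52812167e-01,  9.88255082e-01, -5.75550745e-04]), 'force': array([-0.68324699, -0.13429646,  0.40153897]), 'ft_torque': array([-0.0119527 , -0.05846843, -0.02802972]), 'width': 0.08508748267719844}
```

View pics/top0b.png

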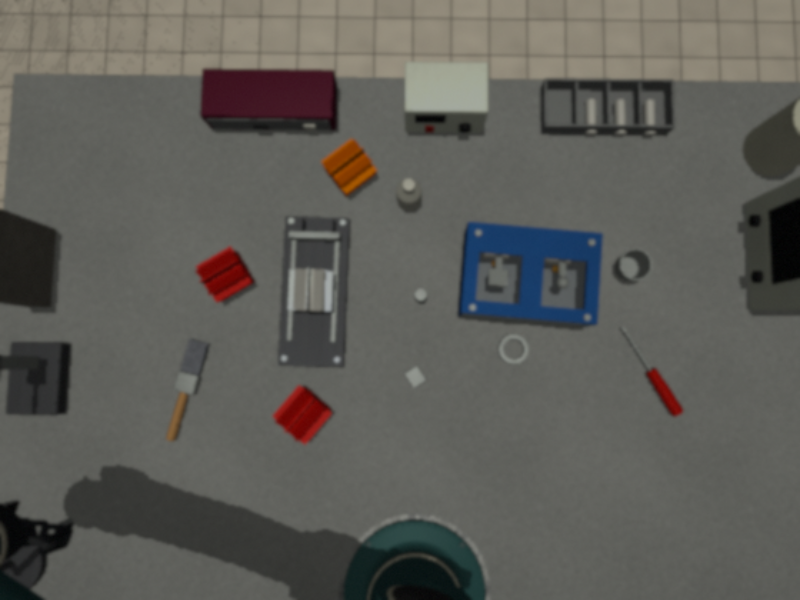

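View pics/scene0b.png

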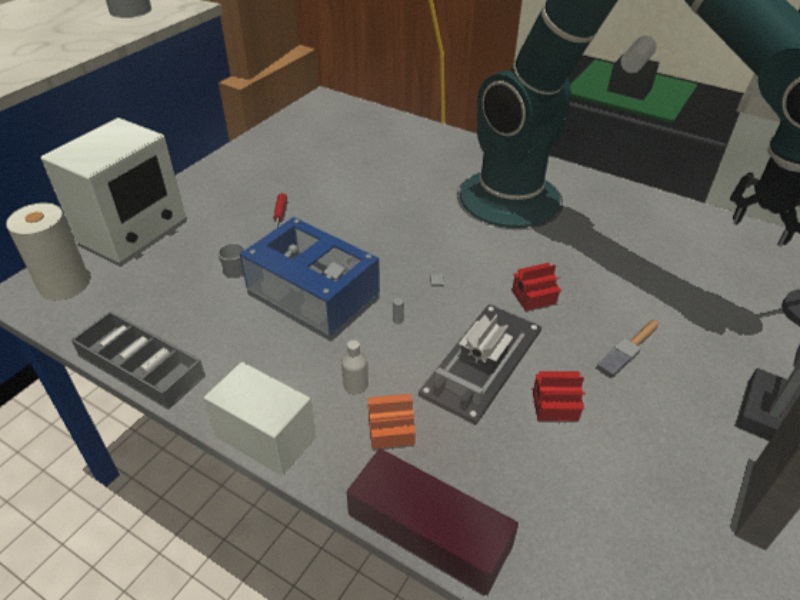

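The top view shows the bed at about (315,290) with the V-block mid-way and its end stop at the top. The guard is at (532,273), with the flat paddle in the left window (497,275) and the ball in the right one. Next I'll enlarge both.

```bash
python3 - <<'E'
import cv2,numpy as np
a=cv2.imread('pics/top0.png')
l=cv2.resize(a[145:262,188:258],None,fx=5,fy=5,interpolation=cv2.INTER_CUBIC)
r=cv2.resize(a[150:240,316:428],None,fx=4,fy=4,interpolation=cv2.INTER_CUBIC)
c=np.zeros((590,800,3),np.uint8);c[:585,:350]=l;c[:360,351:799]=r
c=cv2.convertScaleAbs(c,alpha=1.6);cv2.imwrite('pics/crop0.png',c)
E
```

```text
(no output)
```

View pics/crop0.png

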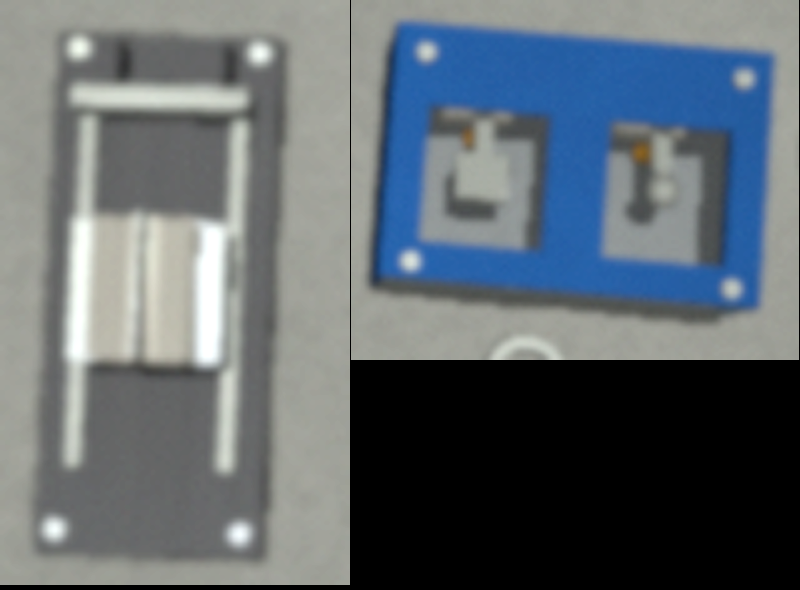

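```bash
python3 - <<'E'
from h import *
d=np.load('pics/top0.npz')['d']
L=lambda x,y,z:px('top',d,188+(x+.5)/5-.5,145+(y+.5)/5-.5,z)
R=lambda x,y,z:px('top',d,316+(x-351+.5)/4-.5,150+(y+.5)/4-.5,z)
np.set_printoptions(precision=4,suppress=True)
def show(n,P):
    P=np.array(P);c=P.mean(0);x=(P[0]+P[1]-P[2]-P[3])/2;y=(P[0]+P[3]-P[1]-P[2])/2
    print(n,c,'lenx',np.linalg.norm(x),'leny',np.linalg.norm(y),'yaw',np.degrees(np.arctan2(x[1],x[0])),np.degrees(np.arctan2(-y[0],y[1])))
show('bed',[L(*p,.015) for p in[(62,33),(285,38),(265,557),(35,550)]])
show('bedscrews',[L(*p,.015) for p in[(79,48),(260,53),(239,534),(54,530)]])
show('stop',[L(*p,.05) for p in[(70,86),(250,90),(249,110),(68,106)]])
show('rails',[L(*p,.023) for p in[(89,115),(241,118),(225,472),(73,466)]])
show('guard',[R(*p,.12) for p in[(398,22),(775,55),(758,307),(376,280)]])
show('screws',[R(*p,.12) for p in[(427,52),(744,79),(732,289),(410,261)]])
show('win',[R(*p,.12) for p in[(430,107),(549,116),(540,249),(419,241)]])
show('winR',[R(*p,.12) for p in[(611,123),(730,130),(722,265),(602,257)]])
show('paddle',[R(*p,.104) for p in[(457,150),(508,153),(508,202),(456,197)]])
print('ball',R(663,190,.1))
print('block near top edges',L(65,362,.09),L(222,368,.06),L(145,368,.103))
for p in[(482,176),(660,190),(575,180),(480,60)]:print('depth R',R(*p,None))
for p in[(115,290),(165,290),(150,450),(160,98),(150,365)]:print('depth L',L(*p,None))
# near-face x from depth: pts with z>0.03 on the block
c,f=cam('top');vv,uu=np.mgrid[150:258,190:256];k=d[150:258,190:256]
r=np.stack([(uu-c['cx'])/f,(vv-c['cy'])/f,np.ones(uu.shape)],-1)*k[...,None]
W=(r-c['t'])@np.array(c['R'])
m=(W[...,2]>.05)&(W[...,0]<.60)&(k>0);print('block ext',W[m].min(0),W[m].max(0))
for a in range(-45,46,10):pass
E
```

```text
bed [0.5775 0.2054 0.015 ] lenx 0.2964169409300379 leny 0.12894103608061686 yaw -0.9857484630867901 -0.8253986179417
bedscrews [0.5791 0.2076 0.015 ] lenx 0.2756262324031772 leny 0.10419023665078297 yaw -1.1113671406544883 -0.7256908960177231
stop [0.6826 0.2048 0.05  ] lenx 0.01136430936526969 leny 0.10098483557529145 yaw -2.62560641757739 -0.593553928974732
rails [0.5767 0.207  0.023 ] lenx 0.20052936684918143 leny 0.08604421847627894 yaw -0.9746662784626138 -1.0010199026925057
guard [ 0.6032 -0.209   0.12  ] lenx 0.16980646066028313 leny 0.24992496862506947 yaw -4.718728622174897 -3.8772716200219985
screws [ 0.6002 -0.21    0.12  ] lenx 0.13934573502744943 leny 0.21044876521024708 yaw -4.324429189300954 -4.272197671245643
win [ 0.5939 -0.1484  0.12  ] lenx 0.08871430804215939 leny 0.07896264329762558 yaw -4.340519023856384 -3.3940878390403735
winR [ 0.5851 -0.2677  0.12  ] lenx 0.08920972568081927 leny 0.07847806778914343 yaw -4.27630244694393 -2.9247019421110076
paddle [ 0.5976 -0.1489  0.104 ] lenx 0.032202682812828134 leny 0.03434527215659565 yaw -0.6809456251455749 -3.78289417144288
ball [ 0.5898 -0.27    0.1   ]
block near top edges [0.5312 0.2452 0.09  ] [0.5311 0.1647 0.06  ] [0.5275 0.2003 0.103 ]
depth R [ 0.5975 -0.149   0.1021]
depth R [ 0.5889 -0.2664  0.1071]
depth R [ 0.5934 -0.208   0.1195]
depth R [ 0.6722 -0.1454  0.1217]
depth L [0.5717 0.222  0.0758]
depth L [0.5719 0.1946 0.0773]
depth L [0.4874 0.2095 0.0159]
depth L [0.6827 0.2044 0.0496]
depth L [0.5339 0.2077 0.0371]
block ext [0.5326 0.1655 0.053 ] [0.6    0.251  0.1113]
```

>>> {"name": "servo_tool", "arguments": {
  "series": [
    {"jaw": 1, "wz": -0.145},
    {"jaw": 1, "wz": -0.145},
    {"jaw": 1, "x": -2, "y": -2.6},
    {"jaw": 1, "x": -2.6, "y": -3.4},
    {"jaw": 1, "x": -2.6, "y": -3.4},
    {"jaw": 1, "x": -2.6, "y": -3.4},
    {"jaw": 1, "x": -2.6, "y": -3.4},
    {"jaw": 1, "x": -2.6, "y": -3.4},
    {"jaw": 1, "x": -2.6, "y": -3.4},
    {"jaw": 1, "x": -2.6, "y": -3.4},
    {"jaw": 1, "x": -2.6, "y": -3.4},
    {"jaw": 1}
  ]
}}

```text
invalid input at $.series[0]: expected keys jaw, x, y, z, wx, wy, wz
```

```bash
cat >> h.py <<'E'
from scipy.spatial.transform import Rotation as Ro
def delta(tgt,yaw):
    s=readout.observe();w,x,y,z=s['tcp_rot'];A=Ro.from_quat([x,y,z,w]);p=np.array(s['tcp_pos'])
    T=Ro.from_matrix(np.c_[[-np.cos(yaw),-np.sin(yaw),0],[-np.sin(yaw),np.cos(yaw),0],[0,0,-1]])
    print('t',s['time_s'],'tcp',p.round(4),'F',s['force'].round(2),'wid',round(s['width'],4),'d(cm)',(A.inv().apply(np.array(tgt)-p)*100).round(2),'rot',(A.inv()*T).as_rotvec().round(3),'q',np.round(s['joint_pos'],2))
E
python3 -c "
from h import *
delta([.497,.208,.045],-.0165)"
```

```text
t 0.1 tcp [0.1887 0.5955 0.2307] F [-0.68 -0.13  0.4 ] wid 0.0851 d(cm) [-41.1  -27.61  18.61] rot [-0.001 -0.    -0.29 ] q [-1.31  0.42 -0.01  1.61  0.    1.11 -0.05]
```

All keys are required in each row.

>>> {"name": "servo_tool", "arguments": {
  "series": [
    {"jaw": 1, "x": 0, "y": 0, "z": 0, "wx": 0, "wy": 0, "wz": -0.145},
    {"jaw": 1, "x": 0, "y": 0, "z": 0, "wx": 0, "wy": 0, "wz": -0.145},
    {"jaw": 1, "x": -2, "y": -2.6, "z": 0, "wx": 0, "wy": 0, "wz": 0},
    {"jaw": 1, "x": -2.6, "y": -3.4, "z": 0, "wx": 0, "wy": 0, "wz": 0},
    {"jaw": 1, "x": -2.6, "y": -3.4, "z": 0, "wx": 0, "wy": 0, "wz": 0},
    {"jaw": 1, "x": -2.6, "y": -3.4, "z": 0, "wx": 0, "wy": 0, "wz": 0},
    {"jaw": 1, "x": -2.6, "y": -3.4, "z": 0, "wx": 0, "wy": 0, "wz": 0},
    {"jaw": 1, "x": -2.6, "y": -3.4, "z": 0, "wx": 0, "wy": 0, "wz": 0},
    {"jaw": 1, "x": -2.6, "y": -3.4, "z": 0, "wx": 0, "wy": 0, "wz": 0},
    {"jaw": 1, "x": -2.6, "y": -3.4, "z": 0, "wx": 0, "wy": 0, "wz": 0},
    {"jaw": 1, "x": -2.6, "y": -3.4, "z": 0, "wx": 0, "wy": 0, "wz": 0},
    {"jaw": 1, "x": 0, "y": 0, "z": 0, "wx": 0, "wy": 0, "wz": 0}
  ]
}}

```text
time_s: 1.3
tcp_pos: [0.421, 0.2833, 0.2274]
tcp_rot: [-0.002, 0.001, 1.0, -0.003]
force: [-0.6, 1.0, -0.5]
width: -0.0002
```

```bash
python3 -c "
from h import *
delta([.497,.208,.045],-.0165)"
```

```text
t 1.3 tcp [0.421  0.2833 0.2274] F [-0.61  1.02 -0.54] wid -0.0002 d(cm) [-7.69 -7.41 18.26] rot [-0.006 -0.004  0.015] q [-0.76  0.21  0.12  1.91 -0.03  1.03  0.94]
```

>>> {"name": "servo_tool", "arguments": {
  "series": [
    {"jaw": 1, "x": -2.6, "y": -2.5, "z": 0, "wx": -0.006, "wy": -0.004, "wz": 0.015},
    {"jaw": 1, "x": -2.6, "y": -2.5, "z": 0, "wx": 0, "wy": 0, "wz": 0},
    {"jaw": 1, "x": -2.2, "y": -2.5, "z": 0, "wx": 0, "wy": 0, "wz": 0},
    {"jaw": 1, "x": 0, "y": 0, "z": 3, "wx": 0, "wy": 0, "wz": 0},
    {"jaw": 1, "x": 0, "y": 0, "z": 3, "wx": 0, "wy": 0, "wz": 0},
    {"jaw": 1, "x": 0, "y": 0, "z": 3, "wx": 0, "wy": 0, "wz": 0},
    {"jaw": 1, "x": 0, "y": 0, "z": 0, "wx": 0, "wy": 0, "wz": 0}
  ]
}}

```text
time_s: 2.0
tcp_pos: [0.497, 0.2035, 0.1345]
tcp_rot: [0.0, 0.01, 1.0, 0.0]
force: [0.3, -1.1, -0.0]
width: 0.0003
```

```bash
python3 - <<'E'
from h import *
delta([.497,.208,.045],-.0165)
p,d=cap('scene','s1');q=proj('scene',[.52,.208,.05]);print(q)
u,v=int(q[0]),int(q[1]);cv2.imwrite('pics/s1b.png',cv2.resize(p[max(0,v-75):v+75,u-100:u+100,::-1],(800,600),interpolation=cv2.INTER_CUBIC))
E
```

```text
t 2.0 tcp [0.497  0.2035 0.1345] F [ 0.28 -1.09 -0.02] wid 0.0003 d(cm) [0.02 0.45 8.95] rot [ 0.     0.001 -0.003] q [-0.59  0.38  0.17  1.93 -0.09  0.84  1.18]
[347.86185436 229.65197453]
```

View pics/s1b.png

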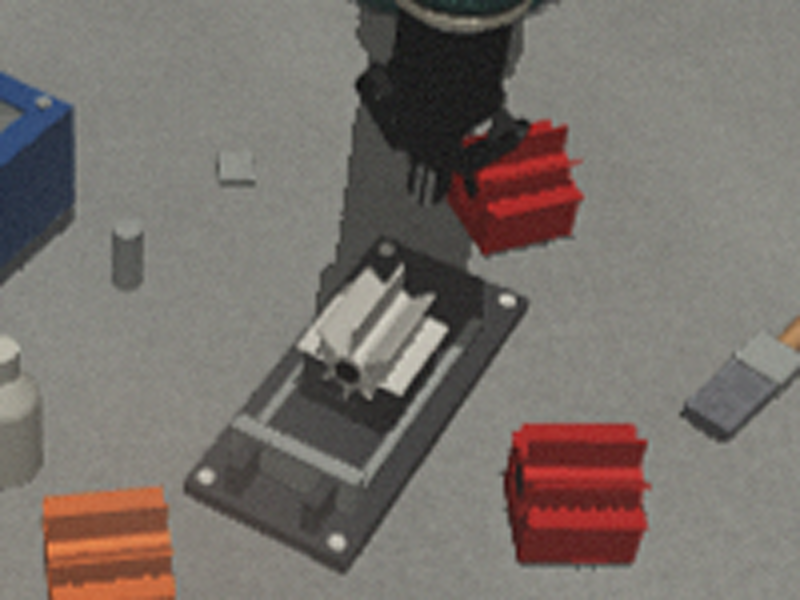

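The crop shows the tool over the near end of the bed, clear of the block and the red look-alikes. The finger linkage looks wide, so I'll measure its profile from depth before going into the window.

```bash
python3 - <<'E'
from h import *
T=readout.observe()['tcp_pos']
for n,f in(('scene','s1'),('top',None)):
    d=np.load('pics/s1.npz')['d'] if f else cap('top','t1')[1]
    c,fl=cam(n);vv,uu=np.mgrid[0:420,0:560]
    r=np.stack([(uu-c['cx'])/fl,(vv-c['cy'])/fl,np.ones(uu.shape)],-1)*d[...,None]
    W=((r-c['t'])@np.array(c['R'])-T)[d>0]
    W=W[(abs(W[:,0])<.09)&(abs(W[:,1])<.09)]
    for a in range(-15,130,8):
        m=(W[:,2]*1000>=a)&(W[:,2]*1000<a+8)
        if m.sum()>2:print(n,a,m.sum(),'x',(W[m,0].min()*1000).round(),(W[m,0].max()*1000).round(),'y',(W[m,1].min()*1000).round(),(W[m,1].max()*1000).round())
E
```

```text
scene 1 17 x -4.0 11.0 y -12.0 12.0
scene 9 24 x -7.0 15.0 y -14.0 14.0
scene 17 21 x -3.0 12.0 y -13.0 14.0
scene 25 20 x -4.0 13.0 y -11.0 14.0
scene 33 22 x 2.0 14.0 y -22.0 18.0
scene 41 41 x -13.0 14.0 y -30.0 30.0
scene 49 81 x -13.0 15.0 y -37.0 37.0
scene 57 51 x -13.0 17.0 y -41.0 44.0
scene 65 67 x -11.0 20.0 y -51.0 48.0
scene 73 74 x -7.0 19.0 y -59.0 57.0
scene 81 92 x -12.0 18.0 y -59.0 62.0
scene 89 112 x -14.0 23.0 y -59.0 61.0
scene 97 92 x -7.0 21.0 y -45.0 49.0
scene 105 63 x -5.0 22.0 y -41.0 44.0
scene 113 20 x -3.0 14.0 y -39.0 39.0
scene 121 18 x -6.0 36.0 y -9.0 38.0
scene 129 63 x -7.0 38.0 y -26.0 39.0
top 65 3 x -14.0 -13.0 y -46.0 -41.0
top 73 4 x -14.0 10.0 y -49.0 -36.0
top 81 24 x -12.0 10.0 y -60.0 -40.0
top 89 48 x -14.0 10.0 y -60.0 -41.0
top 97 22 x -8.0 9.0 y -54.0 -40.0
top 105 4 x -3.0 6.0 y -41.0 -41.0
```

>>> {"name": "servo_tool", "arguments": {
  "series": [
    {"jaw": 1, "x": 0, "y": 0.4, "z": 3, "wx": 0, "wy": 0, "wz": 0},
    {"jaw": 1, "x": 0, "y": 0, "z": 3, "wx": 0, "wy": 0, "wz": 0},
    {"jaw": 1, "x": 0, "y": 0, "z": 2.5, "wx": 0, "wy": 0, "wz": 0},
    {"jaw": 1, "x": 0, "y": 0, "z": 1, "wx": 0, "wy": 0, "wz": 0},
    {"jaw": 1, "x": 0, "y": 0, "z": 0, "wx": 0, "wy": 0, "wz": 0}
  ]
}}

```text
time_s: 2.6
tcp_pos: [0.5048, 0.2129, 0.0498]
tcp_rot: [0.008, 0.009, 1.0, 0.005]
force: [0.6, -0.9, 0.3]
width: -0.0
```

```bash
python3 -c "
from h import *
delta([.580,.2065,.036],-.0165)"
```

```text
t 2.6 tcp [0.5048 0.2129 0.0498] F [ 0.61 -0.9   0.34] wid -0.0 d(cm) [-7.5  -0.52  1.49] rot [ 0.01   0.016 -0.001] q [-0.57  0.52  0.15  1.95 -0.12  0.65  1.2 ]
```

>>> {"name": "servo_tool", "arguments": {
  "series": [
    {"jaw": 1, "x": 0.3, "y": -0.5, "z": 0.7, "wx": 0.01, "wy": 0.016, "wz": 0},
    {"jaw": 1, "x": 0, "y": 0, "z": 0.7, "wx": 0, "wy": 0, "wz": 0},
    {"jaw": 1, "x": -0.7, "y": 0, "z": 0, "wx": 0, "wy": 0, "wz": 0},
    {"jaw": 1, "x": -0.7, "y": 0, "z": 0, "wx": 0, "wy": 0, "wz": 0},
    {"jaw": 1, "x": -0.7, "y": 0, "z": 0, "wx": 0, "wy": 0, "wz": 0},
    {"jaw": 1, "x": -0.7, "y": 0, "z": 0, "wx": 0, "wy": 0, "wz": 0},
    {"jaw": 1, "x": -0.7, "y": 0, "z": 0, "wx": 0, "wy": 0, "wz": 0}
  ]
}}

```text
time_s: 3.3
tcp_pos: [0.5407, 0.2082, 0.0394]
tcp_rot: [0.001, 0.008, 1.0, 0.001]
force: [-3.6, -0.2, -0.5]
width: 0.0002
```

```bash
python3 -c "
from h import *
delta([.580,.2065,.036],-.0165)"
```

```text
t 3.3 tcp [0.5407 0.2082 0.0394] F [-3.58 -0.17 -0.54] wid 0.0002 d(cm) [-3.93 -0.11  0.35] rot [ 0.001  0.002 -0.   ] q [-0.53  0.59  0.15  1.87 -0.13  0.69  1.24]
```

Contact made at −3.6 N, so the block is sliding.

>>> {"name": "servo_tool", "arguments": {
  "series": [
    {"jaw": 1, "x": -0.7, "y": -0.1, "z": 0.1, "wx": 0, "wy": 0, "wz": 0},
    {"jaw": 1, "x": -0.7, "y": 0, "z": 0.1, "wx": 0, "wy": 0, "wz": 0},
    {"jaw": 1, "x": -0.7, "y": 0, "z": 0, "wx": 0, "wy": 0, "wz": 0},
    {"jaw": 1, "x": -0.6, "y": 0, "z": 0, "wx": 0, "wy": 0, "wz": 0},
    {"jaw": 1, "x": -0.4, "y": 0, "z": 0, "wx": 0, "wy": 0, "wz": 0},
    {"jaw": 1, "x": -0.3, "y": 0, "z": 0, "wx": 0, "wy": 0, "wz": 0}
  ]
}}

```text
time_s: 3.9
tcp_pos: [0.5778, 0.2064, 0.037]
tcp_rot: [0.001, 0.008, 1.0, 0.001]
force: [-4.8, 0.3, 2.9]
width: 0.0002
```

```bash
python3 -c "
from h import *
delta([.585,.2065,.036],-.0165)"
```

```text
t 3.9 tcp [0.5778 0.2064 0.037 ] F [-4.81  0.32  2.93] wid 0.0002 d(cm) [-0.72  0.03  0.1 ] rot [ 0.001  0.001 -0.   ] q [-0.5   0.64  0.15  1.78 -0.13  0.73  1.27]
```

>>> {"name": "servo_tool", "arguments": {
  "series": [
    {"jaw": 1, "x": -0.3, "y": 0, "z": 0, "wx": 0, "wy": 0, "wz": 0},
    {"jaw": 1, "x": -0.3, "y": 0, "z": 0, "wx": 0, "wy": 0, "wz": 0},
    {"jaw": 1, "x": -0.3, "y": 0, "z": 0, "wx": 0, "wy": 0, "wz": 0}
  ]
}}

```text
time_s: 4.2
tcp_pos: [0.5857, 0.2062, 0.0367]
tcp_rot: [-0.001, 0.008, 1.0, 0.0]
force: [-28.0, -1.6, 9.1]
width: 0.0002
```

```bash
python3 -c "
from h import *
delta([.585,.2065,.036],-.0165)"
```

```text
t 4.2 tcp [0.5857 0.2062 0.0367] F [-28.    -1.62   9.1 ] wid 0.0002 d(cm) [0.07 0.03 0.07] rot [ 0.    -0.003 -0.   ] q [-0.49  0.65  0.14  1.75 -0.13  0.75  1.27]
```

The force rose to 28 N at x=0.586, the predicted home position. I'll hold, then back away and rise.

>>> {"name": "servo_tool", "arguments": {
  "series": [
    {"jaw": 1, "x": -0.05, "y": 0, "z": 0, "wx": 0, "wy": 0, "wz": 0},
    {"jaw": 1, "x": 0, "y": 0, "z": 0, "wx": 0, "wy": 0, "wz": 0},
    {"jaw": 1, "x": 0, "y": 0, "z": 0, "wx": 0, "wy": 0, "wz": 0},
    {"jaw": 1, "x": 1, "y": 0, "z": 0, "wx": 0, "wy": 0, "wz": 0},
    {"jaw": 1, "x": 2, "y": 0, "z": 0, "wx": 0, "wy": 0, "wz": 0},
    {"jaw": 1, "x": 2, "y": 0, "z": 0, "wx": 0, "wy": 0, "wz": 0},
    {"jaw": 1, "x": 0, "y": 0, "z": -3, "wx": 0, "wy": 0, "wz": 0},
    {"jaw": 1, "x": 0, "y": 0, "z": -4, "wx": 0, "wy": 0, "wz": 0},
    {"jaw": 1, "x": 0, "y": 0, "z": -4, "wx": 0, "wy": 0, "wz": 0},
    {"jaw": 1, "x": 0, "y": 0, "z": -4, "wx": 0, "wy": 0, "wz": 0},
    {"jaw": 1, "x": 0, "y": 0, "z": -4, "wx": 0, "wy": 0, "wz": 0},
    {"jaw": 1, "x": 0, "y": 0, "z": 0, "wx": 0, "wy": 0, "wz": 0}
  ]
}}

```text
time_s: 5.4
tcp_pos: [0.5322, 0.2066, 0.2345]
tcp_rot: [0.001, 0.008, 1.0, 0.001]
force: [-0.2, 0.3, -0.6]
width: -0.0001
```

```bash
python3 - <<'E'
from h import *
delta([.596,-.149,.2],-.075)
p,d=cap('scene','s2');q=proj('scene',[.60,.207,.05]);u,v=map(int,q);print(u,v)
cv2.imwrite('pics/s2b.png',cv2.resize(p[v-60:v+60,u-80:u+80,::-1],(800,600),interpolation=cv2.INTER_CUBIC))
E
```

```text
t 5.4 tcp [0.5322 0.2066 0.2345] F [-0.22  0.28 -0.58] wid -0.0001 d(cm) [ -6.97 -35.45   3.4 ] rot [0.002 0.002 0.058] q [-0.58  0.32  0.19  1.76 -0.07  1.07  1.19]
335 246
```

View pics/s2b.png

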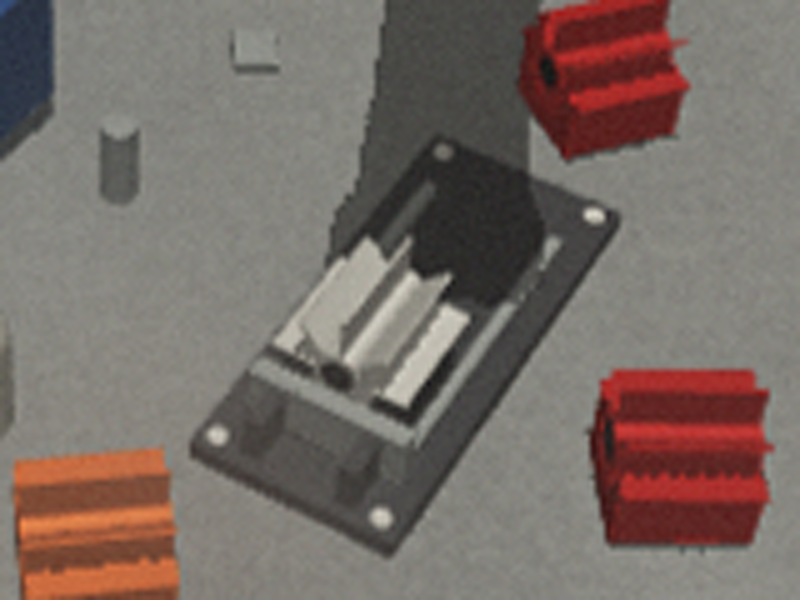

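The block sits against the stop wall. Moving over to the paddle window.

>>> {"name": "servo_tool", "arguments": {
  "series": [
    {"jaw": 1, "x": -0.4, "y": -2, "z": 0, "wx": 0, "wy": 0, "wz": 0.03},
    {"jaw": 1, "x": -0.7, "y": -3.5, "z": 0, "wx": 0, "wy": 0, "wz": 0.03},
    {"jaw": 1, "x": -0.7, "y": -3.5, "z": 0, "wx": 0, "wy": 0, "wz": 0},
    {"jaw": 1, "x": -0.7, "y": -3.5, "z": 0, "wx": 0, "wy": 0, "wz": 0},
    {"jaw": 1, "x": -0.7, "y": -3.5, "z": 0, "wx": 0, "wy": 0, "wz": 0},
    {"jaw": 1, "x": -0.7, "y": -3.5, "z": 0, "wx": 0, "wy": 0, "wz": 0},
    {"jaw": 1, "x": -0.7, "y": -3.5, "z": 0, "wx": 0, "wy": 0, "wz": 0},
    {"jaw": 1, "x": -0.7, "y": -3.5, "z": 0, "wx": 0, "wy": 0, "wz": 0},
    {"jaw": 1, "x": -0.6, "y": -3.5, "z": 0, "wx": 0, "wy": 0, "wz": 0},
    {"jaw": 1, "x": 0, "y": -2, "z": 0, "wx": 0, "wy": 0, "wz": 0},
    {"jaw": 1, "x": 0, "y": 0, "z": 0, "wx": 0, "wy": 0, "wz": 0}
  ]
}}

```text
time_s: 6.55
tcp_pos: [0.5607, -0.136, 0.2205]
tcp_rot: [-0.004, 0.044, 0.999, -0.002]
force: [-0.0, 0.1, 0.1]
width: -0.0002
```

```bash
python3 -c "
from h import *
delta([.596,-.149,.15],-.075)"
```

```text
t 6.55 tcp [ 0.5607 -0.136   0.2205] F [-0.04  0.07  0.14] wid -0.0002 d(cm) [-3.69 -0.96  7.02] rot [-0.003 -0.009 -0.013] q [-0.1   0.36  0.36  1.75 -0.14  1.06  1.79]
```

>>> {"name": "servo_tool", "arguments": {
  "series": [
    {"jaw": 1, "x": -1.3, "y": -0.4, "z": 0, "wx": -0.003, "wy": -0.009, "wz": -0.013},
    {"jaw": 1, "x": -1.2, "y": -0.3, "z": 0.5, "wx": 0, "wy": 0, "wz": 0},
    {"jaw": 1, "x": -1.0, "y": -0.2, "z": 1.5, "wx": 0, "wy": 0, "wz": 0},
    {"jaw": 1, "x": 0, "y": 0, "z": 1.5, "wx": 0, "wy": 0, "wz": 0},
    {"jaw": 1, "x": 0, "y": 0, "z": 1.5, "wx": 0, "wy": 0, "wz": 0},
    {"jaw": 1, "x": 0, "y": 0, "z": 0.5, "wx": 0, "wy": 0, "wz": 0},
    {"jaw": 1, "x": 0, "y": 0, "z": 0, "wx": 0, "wy": 0, "wz": 0}
  ]
}}

```text
time_s: 7.25
tcp_pos: [0.5976, -0.1455, 0.1579]
tcp_rot: [-0.001, 0.035, 0.999, 0.0]
force: [-0.2, -0.2, 0.9]
width: 0.0003
```

```bash
python3 - <<'E'
from h import *
delta([.596,-.149,.14],-.075)
p,d=cap('scene','s3');q=proj('scene',[.59,-.149,.12]);u,v=map(int,q);print(q)
v=max(v,45);cv2.imwrite('pics/s3b.png',cv2.resize(p[v-45:v+45,u-60:u+60,::-1],(800,600),interpolation=cv2.INTER_CUBIC))
E
```

```text
t 7.25 tcp [ 0.5976 -0.1455  0.1579] F [-0.19 -0.25  0.87] wid 0.0003 d(cm) [ 0.13 -0.36  1.79] rot [ 0.001 -0.002  0.004] q [-0.06  0.49  0.33  1.71 -0.19  0.97  1.84]
[234.90861534 182.99156477]
```

View pics/s3b.png

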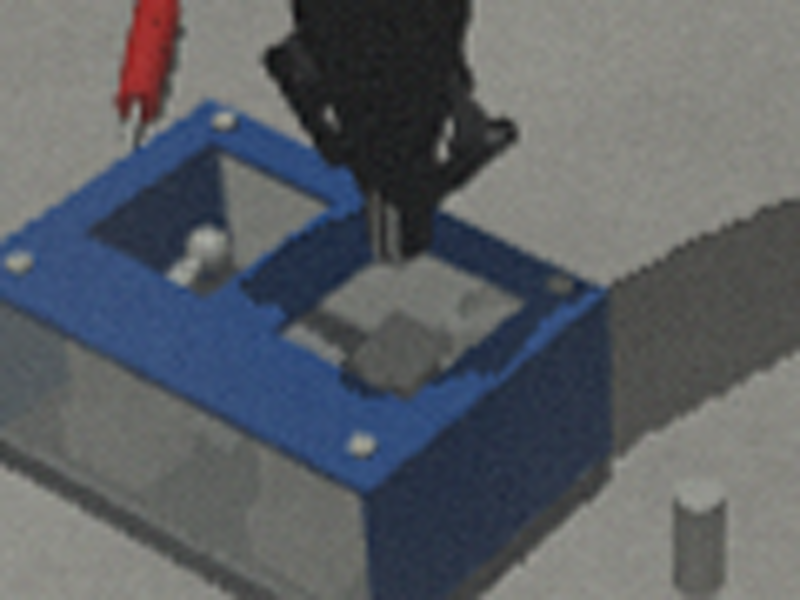

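```bash
python3 - <<'E'
from h import *
a=np.radians(-4.3);R=np.array([[np.cos(a),-np.sin(a)],[np.sin(a),np.cos(a)]]);o=np.array([.6015,-.2095])
c=lambda X:(proj('scene',X)-[234,182]+[60,45])*6.667
for g in[(85,125),(-85,125),(85,-125),(-60,100),(30,100),(30,20),(-60,20)]:
    print(g,c([*(o+R@(np.array(g)/1000)),.12]).round())
print('tcp',c(readout.observe()['tcp_pos']).round())
E
```

```text
(85, 125) [371. 486.]
(-85, 125) [611. 284.]
(85, -125) [-39. 266.]
(-60, 100) [535. 291.]
(30, 100) [409. 395.]
(30, 20) [274. 325.]
(-60, 20) [402. 227.]
tcp [398. 253.]
```

The scene view agrees with the guard pose from the top view to about 1 px, and the tip is offset by the same amount. Descending slowly.

>>> {"name": "servo_tool", "arguments": {
  "series": [
    {"jaw": 1, "x": 0.15, "y": -0.35, "z": 0, "wx": 0, "wy": 0, "wz": 0},
    {"jaw": 1, "x": 0, "y": 0, "z": 0.6, "wx": 0, "wy": 0, "wz": 0},
    {"jaw": 1, "x": 0, "y": 0, "z": 0.8, "wx": 0, "wy": 0, "wz": 0},
    {"jaw": 1, "x": 0, "y": 0, "z": 0.8, "wx": 0, "wy": 0, "wz": 0},
    {"jaw": 1, "x": 0, "y": 0, "z": 0.8, "wx": 0, "wy": 0, "wz": 0},
    {"jaw": 1, "x": 0, "y": 0, "z": 0.5, "wx": 0, "wy": 0, "wz": 0}
  ]
}}

```text
time_s: 7.9
tcp_pos: [0.5967, -0.149, 0.1227]
tcp_rot: [0.001, 0.035, 0.999, 0.0]
force: [0.2, -0.2, -0.9]
width: -0.0001
```

```bash
python3 -c "
from h import *
delta([.595,-.149,.1],-.075)"
```

```text
t 7.9 tcp [ 0.5967 -0.149   0.1227] F [ 0.23 -0.24 -0.87] wid -0.0001 d(cm) [ 0.17 -0.01  2.27] rot [0.001 0.001 0.005] q [-0.04  0.54  0.32  1.74 -0.21  0.9   1.86]
```

>>> {"name": "servo_tool", "arguments": {
  "series": [
    {"jaw": 1, "x": 0.1, "y": 0, "z": 0.7, "wx": 0, "wy": 0, "wz": 0},
    {"jaw": 1, "x": 0.1, "y": 0, "z": 0.7, "wx": 0, "wy": 0, "wz": 0},
    {"jaw": 1, "x": 0.05, "y": 0, "z": 0.7, "wx": 0, "wy": 0, "wz": 0},
    {"jaw": 1, "x": 0.05, "y": 0, "z": 0.6, "wx": 0, "wy": 0, "wz": 0},
    {"jaw": 1, "x": 0.05, "y": 0, "z": 0.5, "wx": 0, "wy": 0, "wz": 0}
  ]
}}

```text
time_s: 8.4
tcp_pos: [0.5926, -0.1488, 0.0877]
tcp_rot: [0.0, 0.035, 0.999, 0.0]
force: [-2.1, 0.1, 4.2]
width: 0.0003
```

```bash
python3 -c "
from h import *
delta([.5935,-.149,.076],-.075)"
```

```text
t 8.4 tcp [ 0.5926 -0.1488  0.0877] F [-2.12  0.14  4.23] wid 0.0003 d(cm) [-0.09 -0.02  1.17] rot [0.001 0.001 0.005] q [-0.03  0.58  0.3   1.77 -0.22  0.83  1.88]
```

>>> {"name": "servo_tool", "arguments": {
  "series": [
    {"jaw": 1, "x": 0, "y": 0, "z": 0.4, "wx": 0, "wy": 0, "wz": 0},
    {"jaw": 1, "x": 0, "y": 0, "z": 0.3, "wx": 0, "wy": 0, "wz": 0},
    {"jaw": 1, "x": 0, "y": 0, "z": 0.2, "wx": 0, "wy": 0, "wz": 0}
  ]
}}

```text
time_s: 8.7
tcp_pos: [0.5924, -0.1488, 0.0777]
tcp_rot: [0.0, 0.035, 0.999, 0.0]
force: [-2.6, 1.3, 3.3]
width: 0.0
```

```bash
python3 -c "
from h import *
delta([.5935,-.149,.076],-.075)"
```

```text
t 8.7 tcp [ 0.5924 -0.1488  0.0777] F [-2.61  1.29  3.31] wid 0.0 d(cm) [-0.12 -0.02  0.17] rot [0.001 0.    0.004] q [-0.03  0.59  0.3   1.77 -0.23  0.81  1.88]
```

>>> {"name": "servo_tool", "arguments": {
  "series": [
    {"jaw": 1, "x": 0, "y": 0, "z": 0.2, "wx": 0, "wy": 0, "wz": 0},
    {"jaw": 1, "x": 0, "y": 0, "z": 0.2, "wx": 0, "wy": 0, "wz": 0}
  ]
}}

```text
time_s: 8.9
tcp_pos: [0.5927, -0.1489, 0.0755]
tcp_rot: [0.0, 0.035, 0.999, 0.001]
force: [-21.2, 6.0, 49.1]
width: 0.0002
```

```bash
python3 -c "
from h import *
delta([.5935,-.149,.076],-.075)"
```

```text
t 8.9 tcp [ 0.5927 -0.1489  0.0755] F [-21.22   6.04  49.09] wid 0.0002 d(cm) [-0.08 -0.   -0.05] rot [0.001 0.001 0.004] q [-0.03  0.59  0.3   1.77 -0.23  0.81  1.88]
```

The force rose sharply at z=0.0755, which is the lever's stop. I'll hold briefly, then rise straight up.

>>> {"name": "servo_tool", "arguments": {
  "series": [
    {"jaw": 1, "x": 0, "y": 0, "z": 0, "wx": 0, "wy": 0, "wz": 0},
    {"jaw": 1, "x": 0, "y": 0, "z": 0, "wx": 0, "wy": 0, "wz": 0},
    {"jaw": 1, "x": 0, "y": 0, "z": 0, "wx": 0, "wy": 0, "wz": 0},
    {"jaw": 1, "x": 0, "y": 0, "z": -0.6, "wx": 0, "wy": 0, "wz": 0},
    {"jaw": 1, "x": 0, "y": 0, "z": -0.8, "wx": 0, "wy": 0, "wz": 0},
    {"jaw": 1, "x": 0, "y": 0, "z": -0.8, "wx": 0, "wy": 0, "wz": 0},
    {"jaw": 1, "x": 0, "y": 0, "z": -0.8, "wx": 0, "wy": 0, "wz": 0},
    {"jaw": 1, "x": 0, "y": 0, "z": -0.8, "wx": 0, "wy": 0, "wz": 0},
    {"jaw": 1, "x": 0, "y": 0, "z": -1, "wx": 0, "wy": 0, "wz": 0},
    {"jaw": 1, "x": 0, "y": 0, "z": -1, "wx": 0, "wy": 0, "wz": 0},
    {"jaw": 1, "x": 0, "y": 0, "z": -2, "wx": 0, "wy": 0, "wz": 0},
    {"jaw": 1, "x": 0, "y": 0, "z": -3, "wx": 0, "wy": 0, "wz": 0},
    {"jaw": 1, "x": 2, "y": 0, "z": -3, "wx": 0, "wy": 0, "wz": 0},
    {"jaw": 1, "x": 4, "y": 0, "z": -1, "wx": 0, "wy": 0, "wz": 0},
    {"jaw": 1, "x": 4, "y": 0, "z": 0, "wx": 0, "wy": 0, "wz": 0},
    {"jaw": 1, "x": 4, "y": 0, "z": 0, "wx": 0, "wy": 0, "wz": 0},
    {"jaw": 1, "x": 4, "y": 0, "z": 0, "wx": 0, "wy": 0, "wz": 0},
    {"jaw": 1, "x": 0, "y": 0, "z": 0, "wx": 0, "wy": 0, "wz": 0},
    {"jaw": 1, "x": 0, "y": 0, "z": 0, "wx": 0, "wy": 0, "wz": 0}
  ]
}}

```text
time_s: 10.8
tcp_pos: [0.407, -0.1363, 0.2386]
tcp_rot: [0.004, 0.035, 0.999, 0.001]
force: [0.8, -0.4, 0.4]
width: -0.0005
```

```bash
python3 - <<'E'
from h import *
delta([.5935,-.149,.076],-.075)
p,d=cap('top','t4')
l=cv2.resize(p[145:262,188:258,::-1],None,fx=5,fy=5,interpolation=cv2.INTER_CUBIC)
r=cv2.resize(p[150:240,316:428,::-1],None,fx=4,fy=4,interpolation=cv2.INTER_CUBIC)
c=np.zeros((590,800,3),np.uint8);c[:585,:350]=l;c[:360,351:799]=r
cv2.imwrite('pics/crop4.png',cv2.convertScaleAbs(c,alpha=1.6))
P=[px('top',d,316+(480-351)/4+a,150+180/4+b) for a in(-3,0,3) for b in(-3,0,3)];print(np.round(P,3))
print('ball',px('top',d,316+(660-351)/4,150+190/4).round(4))
E
```

```text
t 10.8 tcp [ 0.407  -0.1363  0.2386] F [ 0.84 -0.45  0.37] wid -0.0005 d(cm) [-18.55   0.    16.42] rot [0.003 0.009 0.004] q [-0.11  0.04  0.38  2.08 -0.02  1.02  1.78]
[[ 0.605 -0.144  0.077]
 [ 0.597 -0.144  0.076]
 [ 0.589 -0.144  0.076]
 [ 0.605 -0.152  0.076]
 [ 0.597 -0.152  0.078]
 [ 0.588 -0.152  0.079]
 [ 0.606 -0.16   0.074]
 [ 0.597 -0.16   0.077]
 [ 0.589 -0.16   0.075]]
ball [ 0.5877 -0.2669  0.1094]
```

View pics/crop4.png

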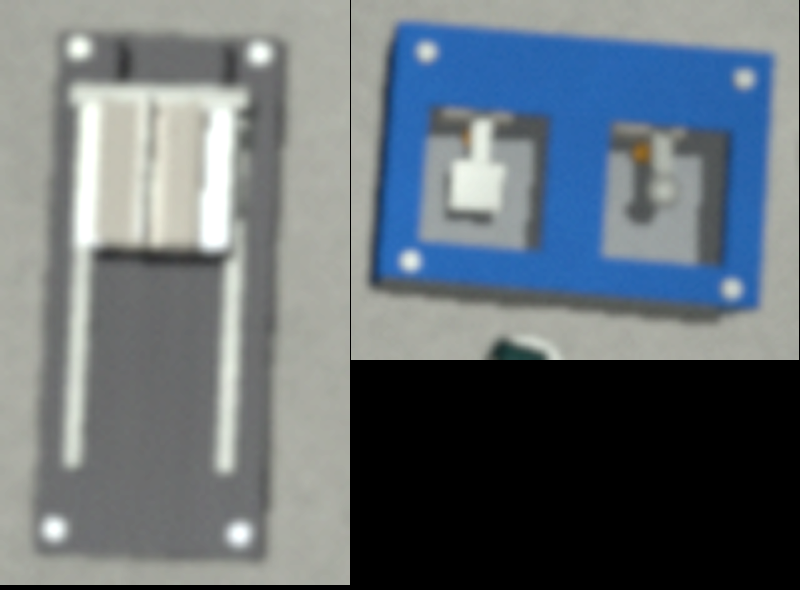

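The picture shows the block against the stop (left crop, row 100). The paddle is down at z≈0.076 (475,188) and the ball hasn't moved. Handing in.

```bash
python3 -c "
from rig import job
print(job.close_job())"
```

```text
the job is handed in; nothing more can be done
None
```

I pushed the V-block home against the end stop, then pressed the paddle lever (left window) down to its stop. The tool went straight up and clear, and I handed in the job at about 11 s of the 51 s.

- **V-block:** the push force rose from about 5 N to 28 N at tool x = 0.586, where I expected home. The last top view shows the block still against the stop.
- **Paddle lever:** the press force rose to 49 N along the vertical at tool height 0.0755. That is over the 40 N limit set for the arm or gripper body, but it was at the fingertips and the wrist limit is 120 N. The last depth reading puts the paddle at about 0.076 m, its fully-down height.
- **Ball lever:** the reading changed from 0.107 to 0.109 m, which is within the noise, so it is unmoved.
- **Guard:** I saw no force that suggested contact. That is judged from the wrist force and from about 10 mm of estimated side clearance in the window, not from a direct check.
- **Robot:** it is clear of everything, with the remaining wrist force under 1 N.
- **Bystanders:** I did not re-measure them. The tool never went down near any of them.
- **Disagreement:** the two cameras differed by about 1 px (3–4 mm) on the guard. The fingertip showed an offset in the same direction, so I made no correction for it.

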